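# Balance the load on an orbital shaker

## Task

One bottle has been set on a corner mat of the switched-off orbital shaker, which must not run lopsided. Take the spare of the same kind from the blue tray and stand it gently on the middle of the sticky mat diagonally opposite, across the platform's centre, so that the load is balanced. Leave the first bottle and everything else where they are.

Things in the scene. Friction and masses are not known exactly. Their poses are not given: they have to be found in the camera images.
- shaker: Bench orbital shaker, switched off, fixed to the bench: white housing with a sloping grey control panel towards its own -x, and a flat square aluminium platform on top, 270 mm square, its rim 109 mm above the bench. Origin on the bench, under the platform's centre; its x and y run along the platform's edges. Overall it reaches from -0.21 to +0.14 m along its x.
- platform (a point): Centre of the shaker's platform, 105 mm above the bench (level with the tops of its four sticky mats); axes as the shaker's.
- mat_1: One of the four equal blue-green sticky mats that cover the shaker's platform, two by two: 104 mm square, its top 105 mm above the bench, centres 132 mm apart along the platform's edges and 187 mm apart across its diagonals. The numbers of the mats change corners from start to start. Origin 4 mm below the middle of its top. A bottle stands near the middle of one of the four.
- mat_2: One of the four equal blue-green sticky mats that cover the shaker's platform, two by two: 104 mm square, its top 105 mm above the bench, centres 132 mm apart along the platform's edges and 187 mm apart across its diagonals. The numbers of the mats change corners from start to start. Origin 4 mm below the middle of its top. A bottle stands near the middle of one of the four.
- mat_3: One of the four equal blue-green sticky mats that cover the shaker's platform, two by two: 104 mm square, its top 105 mm above the bench, centres 132 mm apart along the platform's edges and 187 mm apart across its diagonals. The numbers of the mats change corners from start to start. Origin 4 mm below the middle of its top. A bottle stands near the middle of one of the four.
- mat_4: One of the four equal blue-green sticky mats that cover the shaker's platform, two by two: 104 mm square, its top 105 mm above the bench, centres 132 mm apart along the platform's edges and 187 mm apart across its diagonals. The numbers of the mats change corners from start to start. Origin 4 mm below the middle of its top. A bottle stands near the middle of one of the four.
- riser: Steel shelf 270 x 130 mm, top 105 mm above the bench, fixed, to the robot's left of the shaker; origin on the bench under its centre. Two other bottles stand on it; they stay there.
- tray: Shallow blue plastic tray 190 x 210 mm, wall 4 mm thick and 22 mm high, inner floor 4 mm above the bench, fixed, to the robot's right of the shaker; origin on the bench under its centre. Three spare bottles stand in it, about 110 mm apart, one of each kind.
- amber_1: One of the three bottles of which one stands on a sticky mat of the shaker and two on the riser (which one is where changes from start to start): brown opaque bottle, body 62 mm diameter up to 88 mm, shoulder, black ribbed screw cap 42 mm diameter (44 mm over the ribs) from 106 to 132 mm; white label with a yellow band; 132 mm tall, 0.34 kg. Closed and rigid. Origin at the centre of its underside, z up through the cap.
- amber_2: The spare of the same make as amber_1, standing in the tray (the three spares change places): brown opaque bottle, body 62 mm diameter up to 88 mm, shoulder, black ribbed screw cap 42 mm diameter (44 mm over the ribs) from 106 to 132 mm; white label with a yellow band; 132 mm tall, 0.34 kg. Closed and rigid. Origin at the centre of its underside, z up through the cap.
- white_1: One of the three bottles of which one stands on a sticky mat of the shaker and two on the riser (which one is where changes from start to start): white bottle, body 51 mm diameter up to 66 mm, shoulder, blue ribbed screw cap 35 mm diameter (37 mm over the ribs) from 82 to 104 mm; label with a blue band; 104 mm tall, 0.14 kg. Closed and rigid. Origin at the centre of its underside, z up through the cap.
- white_2: The spare of the same make as white_1, standing in the tray (the three spares change places): white bottle, body 51 mm diameter up to 66 mm, shoulder, blue ribbed screw cap 35 mm diameter (37 mm over the ribs) from 82 to 104 mm; label with a blue band; 104 mm tall, 0.14 kg. Closed and rigid. Origin at the centre of its underside, z up through the cap.
- jar_1: One of the three bottles of which one stands on a sticky mat of the shaker and two on the riser (which one is where changes from start to start): squat blue-grey jar, body 68 mm diameter up to 56 mm, red ribbed screw lid 61 mm diameter (63 mm over the ribs) from 62 to 86 mm; label with a red band; 86 mm tall, 0.27 kg. Closed and rigid. Origin at the centre of its underside, z up through the cap.
- jar_2: The spare of the same make as jar_1, standing in the tray (the three spares change places): squat blue-grey jar, body 68 mm diameter up to 56 mm, red ribbed screw lid 61 mm diameter (63 mm over the ribs) from 62 to 86 mm; label with a red band; 86 mm tall, 0.27 kg. Closed and rigid. Origin at the centre of its underside, z up through the cap.
- tip_box: Closed pipette tip box, grey with a pale blue lid, 122 x 84 mm, 73 mm high; bystander on the bench. Origin at the centre of its underside.
- timer: Flat white hand timer 62 x 75 mm, 18 mm thick, lying on the bench; bystander. Origin at the centre of its underside.

How it is judged:
By the outcome, as a careful person would: the job done as asked, in the order asked, and still so for the second after the job is handed in, with the robot touching nothing.
It also fails if it takes over 35 s, if anything falls off the work surface, if the arm or the gripper's body presses on something with over 40 N, if the wrist force passes 120 N, or if a joint passes its speed limit or range.

## Robot

A 6-joint arm with a two-finger parallel gripper is mounted at the origin on the work surface. World frame = base frame: x ahead of the robot, y to its left, z up, the work surface at z = 0. Lengths are in m, angles in rad, forces in N, time in s.
With the tool pointing down it reaches from about 0.375 to 0.975 m from the base axis. Payload 3.8 kg.
Tool frame: the origin (TCP) lies at the very end of the fingers, on their centre line; the grasp point (between the pads) lies 19 mm behind it (bot.grip_point_offset is the distance from the TCP to the grasp point, in m); z points along the fingers, x is the direction in which the jaws open and shut, and the axes are right-handed (so a half turn about z gives the same grasp; the last joint's range is limited). The gripper opens to 85 mm and grips with 20 to 120 N. Pads are 22 mm wide; open, the fingers measure 114 mm over their backs; the gripper's body (76 mm by 85 mm) begins 54 mm behind the grasp point. The pads swing forward as they close: fully open they stand 13 mm farther back than shut.
Start: joints at [-1.201, 0.264, 1.604, -0, 1.274, -0.037], TCP at [0.267, -0.62, 0.231] pointing down, gripper open.
Joint ranges: [-2.63, 2.63], [-0.94, 2.18], [0.31, 2.57], [-1.31, 4.45], [0, 2.66], [-2.55, 2.55]. Speed limits (rad/s): [2.57, 2.57, 3.14, 3.14, 3.14, 3.14].

## Interface

Orientations are given as a rotation vector (axis times angle).
In Python, from workcell import bot, read_camera gives the robot as it stands.
- The arm moves only by the tool arm_command, never from a script. Its argument "rows" is a list of rows, each an object with "delta_rot": the turn, a rotation vector about the tool's x, y, z in rad, a list of three; "xyz": the shift along the tool's x, y, z in m, a list of three; "gripper": the finger opening in m, from 0 to 0.0854. A call has 1 to 12 rows; each row shifts and turns the commanded pose from where the row before left it, along the tool's axes as they then stand; what a row does not reach is not made up. A row lasts 1/10 s, in which the tool goes at most 50 mm and 8.59 degrees, less where a joint would pass 70% of its speed; a pose out of reach is approached as far as the arm can. A call is refused whole if a number of a shift passes 0.05 or a number of a turn 0.15, either way. A call with a gripper value outside its range is refused whole. The fingers move at their own pace and stop on an object; "force" is the grip in N (left out, the last holds). Time passes only in rows, so rows that do not move let the fingers close. It gives the time, the measured TCP pose, the force and the opening at its end, in the units of the state.
- bot.read_state(): the state, without advancing time (a new reading comes with each control period).
- read_camera(name): name is "scene" or "top" or "wrist"; returns a dict with "pixels" (384x512x3 uint8, red, green, blue), "range_z" (384x512 float32, m along the optical axis (not along the pixel's ray), 0 where there is no reading), "intrinsics" (3x3 intrinsics, pixels), "camera_from_world" (4x4, takes a point from world to camera coordinates). Camera axes: x right, y up, looking along -z (the intrinsics and any distortion apply to the point x, -y, -z); pixel columns grow to the right and rows downward; lengths in m; the calibration is good to about 2 mm. A picture is of the moment at which its call begins.
- bot.finish_job(): hands the job in, once; it reports no verdict.
The state is a dict: "time": time; "q": joint angles; "joint_vel": joint speeds; "joint_torque": joint torques, N m; "tool_pos": TCP position; "tcp_rot": TCP orientation; "wrist_force": force on the tool from outside, world axes, zero at the start; "torque": the same for the moment, N m; "width": opening from 0.0 (shut) to 1.0 (fully open).
Only numpy, scipy, OpenCV 4.12 (cv2) and the standard library are available. Lean on these libraries where they do the work, as an engineer would, in place of code of your own. Each camera call takes 0.05 s, during which the arm holds its last target.

## Working session

There is one attempt and no reset: what is moved stays moved. The work goes in short steps, Python scripts to look and compute and a tool call to move; the robot and the scene stay as the last step left them, time stands still between calls to the robot, and variables do not carry over. Pictures are saved under pics/ and viewed, and the job is handed in when it is done.

Besides the shell and the picture viewer there is one more tool, called after "Call:" by a JSON object that holds its "api" and its "payload", one argument or row to a line. arm_command: Moves the arm, as the interface text tells. Its arguments: {"type":"object","properties":{"rows":{"type":"array","items":{"type":"object","properties":{"delta_rot":{"type":"array","items":{"type":"number"}},"xyz":{"type":"array","items":{"type":"number"}},"gripper":{"type":"number"}}}},"force":{"type":"number"}},"required":["rows"]}

```bash
mkdir -p pics
python3 - <<'E'
from workcell import bot, read_camera
import cv2,pickle
for n in ["scene","top"]:
    c=read_camera(n); pickle.dump(c,open(n+".pkl","wb"))
    cv2.imwrite(f"pics/{n}0.png",cv2.resize(c["pixels"][:,:,::-1],(768,576)))
s=bot.read_state(); print(s)
E
```

```text
{'time': 0.1, 'q': array([-1.20087353e+00,  2.64705075e-01,  1.60527160e+00,  2.42959566e-05,
        1.27373567e+00, -3.68920595e-02]), 'joint_vel': array([ 0.00058454, -0.00194817, -0.00074654, -0.00111838, -0.00088473,
       -0.00039671]), 'joint_torque': array([-2.47566522e-04, -5.16707468e+01, -3.68589628e+01,  4.82561097e-05,
        6.30129958e-03, -4.77710500e-06]), 'tool_pos': array([ 0.26684947, -0.61926284,  0.23004973]), 'tcp_rot': array([-2.62334216,  1.72621824,  0.00268982]), 'wrist_force': array([-0.00270532, -0.59739866,  0.04084163]), 'torque': array([ 0.03905506, -0.02266669, -0.04307103]), 'width': 1.0006360930827145}
```

View pics/scene0.png

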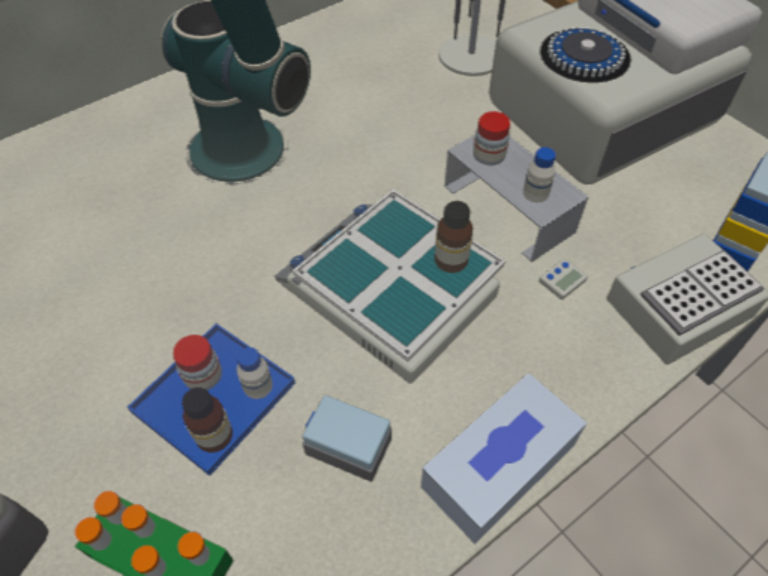

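View pics/top0.png

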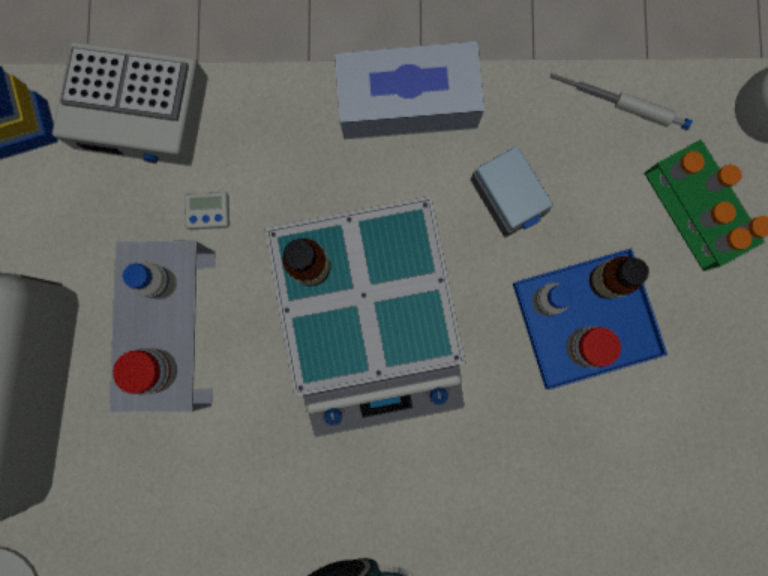

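The mounted bottle is amber, on the far-left mat (top view at about 305,262). The opposite mat is near-right, at about (414,329). The amber spare is in the tray, with its cap at about (632,270). Next I measure these with depth.

```bash
cat > h.py <<'E'
import numpy as np,cv2
def cloud(c):
    K=c["intrinsics"];z=c["range_z"].astype(float);v,u=np.mgrid[:z.shape[0],:z.shape[1]]
    P=np.stack([(u-K[0,2])/K[0,0]*z,-(v-K[1,2])/K[1,1]*z,-z,np.ones_like(z)],-1)
    W=P@np.linalg.inv(c["camera_from_world"]).T
    W[z==0]=np.nan
    return W[...,:3]
E
python3 - <<'E'
import pickle,numpy as np,cv2
from h import cloud
for n in ["top","scene"]:
    c=pickle.load(open(n+".pkl","rb"));W=cloud(c);p=c["pixels"].astype(int)
    hsv=cv2.cvtColor(c["pixels"],cv2.COLOR_RGB2HSV)
    print(n, "camera pos",np.linalg.inv(c["camera_from_world"])[:3,3])
    m=((hsv[...,0]>80)&(hsv[...,0]<100)&(hsv[...,1]>120)&(abs(W[...,2]-.105)<.008)).astype(np.uint8)
    k,l,st,ce=cv2.connectedComponentsWithStats(m)
    for i in range(1,k):
        if st[i,4]>300:
            q=W[l==i]; r=cv2.minAreaRect((q[:,:2]*1000).astype(np.float32)); print("mat",ce[i],r,np.nanmedian(q[:,2]))
    # objects: tops
    z=W[...,2]
    for nm,lo,hi in [("amber tray",.122,.145),("any mat",.222,.245)]:
        m=((z>lo)&(z<hi)&(p.max(-1)<90)&(W[...,0]>.3)).astype(np.uint8)
        k,l,st,ce=cv2.connectedComponentsWithStats(m)
        for i in range(1,k):
            if st[i,4]>25:
                q=W[l==i]; e=cv2.minEnclosingCircle((q[:,:2]*1000).astype(np.float32)); print(nm,ce[i],st[i,4],e,np.median(q,0))
    # blobs z 0.06..0.14 in tray region
    m=((z>.045)&(z<.14)&(W[...,1]<-.15)&(W[...,0]>.3)).astype(np.uint8)
    k,l,st,ce=cv2.connectedComponentsWithStats(m)
    for i in range(1,k):
        if st[i,4]>60:
            q=W[l==i]; print("blob",ce[i],st[i,4],q.min(0).round(3),q.max(0).round(3))
E
```

```text
top camera pos [ 0.46818265 -0.0191198   1.08735565]
mat [263.90852626 163.97741389] ((639.6259765625, -21.73064422607422), (101.37393188476562, 101.46405792236328), 11.087861061096191) 0.10543399380366847
mat [214.05408163 174.82959184] ((613.913330078125, 107.81106567382812), (101.88744354248047, 101.76956939697266), 10.682141304016113) 0.1053003513958427
mat [274.66648501 218.37765668] ((510.16668701171875, -47.03206253051758), (100.90875244140625, 101.36275482177734), 11.331092834472656) 0.10537986191835169
mat [219.52082207 229.11141157] ((484.75701904296875, 82.56560516357422), (101.35862731933594, 102.0495834350586), 11.235795021057129) 0.10518255680444388
amber tray [ 4.7125  64.96875] 160 ((883.3229370117188, 608.41943359375), 42.38933563232422) [0.87139619 0.59801068 0.13572666]
amber tray [421.89776358 181.0798722 ] 313 ((595.1836547851562, -384.6945495605469), 22.3785343170166) [ 0.59391056 -0.38183057  0.13624767]
amber tray [214.96153846 183.73076923] 26 ((592.8167114257812, 93.86557006835938), 21.428844451904297) [0.58496991 0.08950678 0.13604277]
amber tray [111.50746
[... 2617 characters left out ...]
    141.74222222] 225 ((607.673583984375, 114.53473663330078), 21.862102508544922) [0.61060134 0.11211607 0.23659193]
blob [129.08240223 238.23044693] 716 [ 0.45  -0.376  0.045] [ 0.516 -0.308  0.094]
blob [167.3362069  245.51724138] 464 [ 0.541 -0.303  0.046] [ 0.587 -0.252  0.113]
blob [135.23174971 276.82271147] 863 [ 0.573 -0.413  0.045] [ 0.627 -0.351  0.14 ]
blob [230.36537411 287.80120153] 1831 [ 0.675 -0.277  0.045] [ 0.814 -0.153  0.079]
blob [299.8269962  331.32129278] 526 [ 0.869 -0.165  0.045] [ 0.989 -0.15   0.09 ]
blob [ 95.75689508 360.6912141 ] 3517 [ 0.624 -0.624  0.045] [ 0.805 -0.455  0.121]
blob [ 10.34840132 356.4123484 ] 907 [ 0.553 -0.72   0.045] [ 0.631 -0.652  0.139]
```

```bash
cat >> h.py <<'E'
from scipy.spatial.transform import Rotation as R
def tgt(s,p,yaw=None):
    "p world TCP; yaw = world bearing of tool x, tool z down"
    M=R.from_rotvec(s["tcp_rot"])
    d=M.inv().apply(np.array(p)-s["tool_pos"])
    print("yaw now",np.degrees(np.arctan2(*M.as_matrix()[1::-1,0])), "tool z",M.as_matrix()[:,2].round(4))
    print("shift in tool frame",d.round(4))
    if yaw is not None:
        a=np.radians(yaw);T=R.from_matrix(np.array([[np.cos(a),np.sin(a),0],[np.sin(a),-np.cos(a),0],[0,0,-1.]]))
        print("rotvec tool",(M.inv()*T).as_rotvec().round(4))
E
python3 - <<'E'
from h import *
from workcell import bot
s=bot.read_state()
tgt(s,[.595,-.3825,.231],45)
tgt(s,[.595,-.3825,.231],-135)
E
```

```text
yaw now -66.69162814923936 tool z [-7.e-04  2.e-03 -1.e+00]
shift in tool frame [-0.0876 -0.3951 -0.0007]
rotvec tool [-2.1000e-03  1.3000e-03 -1.9494e+00]
yaw now -66.69162814923936 tool z [-7.e-04  2.e-03 -1.e+00]
shift in tool frame [-0.0876 -0.3951 -0.0007]
rotvec tool [0.0012 0.0019 1.1922]
```

Call:
{"api": "arm_command", "payload": {
  "rows": [
    {"xyz": [-0.0088, -0.0395, 0], "gripper": 0.085},
    {"xyz": [-0.0088, -0.0395, 0]},
    {"xyz": [-0.0088, -0.0395, 0]},
    {"xyz": [-0.0088, -0.0395, 0]},
    {"xyz": [-0.0088, -0.0395, 0]},
    {"xyz": [-0.0088, -0.0395, 0]},
    {"xyz": [-0.0088, -0.0395, 0]},
    {"xyz": [-0.0088, -0.0395, 0]},
    {"xyz": [-0.0088, -0.0395, 0]},
    {"xyz": [-0.0084, -0.0396, 0]},
    {"xyz": [0, 0, 0]},
    {"xyz": [0, 0, 0]}
  ],
  "force": 50
}}

```text
invalid input
```

Run:
```python
from h import *
from workcell import bot,read_camera
import pickle
c=read_camera("wrist");pickle.dump(c,open("w1.pkl","wb"))
cv2.imwrite("pics/w1.png",cv2.resize(c["pixels"][:,:,::-1],(768,576)))
s=bot.read_state();print(s["time"],s["tool_pos"],s["width"])
W=cloud(c);p=c["pixels"].astype(int);z=W[...,2]
m=((z>.13)&(z<.145)).astype(np.uint8)
k,l,st,ce=cv2.connectedComponentsWithStats(m)
for i in range(1,k):
    if st[i,4]>100:
        q=W[l==i];print(ce[i],st[i],cv2.minEnclosingCircle((q[:,:2]*1000).astype(np.float32)),np.median(q,0))
tgt(s,[.595,-.3825,.103])
```

```text
0.15 [ 0.26684425 -0.61937048  0.23021237] 0.9957272044906286
[486.31311106 126.1371271 ] [ 461    0   51  186 3989] ((418.6527404785156, -770.213134765625), 75.21627807617188) [ 0.389166   -0.77982439  0.13441976]
yaw now -66.69489874918314 tool z [-7.0e-04  1.7e-03 -1.0e+00]
shift in tool frame [-0.0875 -0.3951  0.1274]
```

View pics/w1.png

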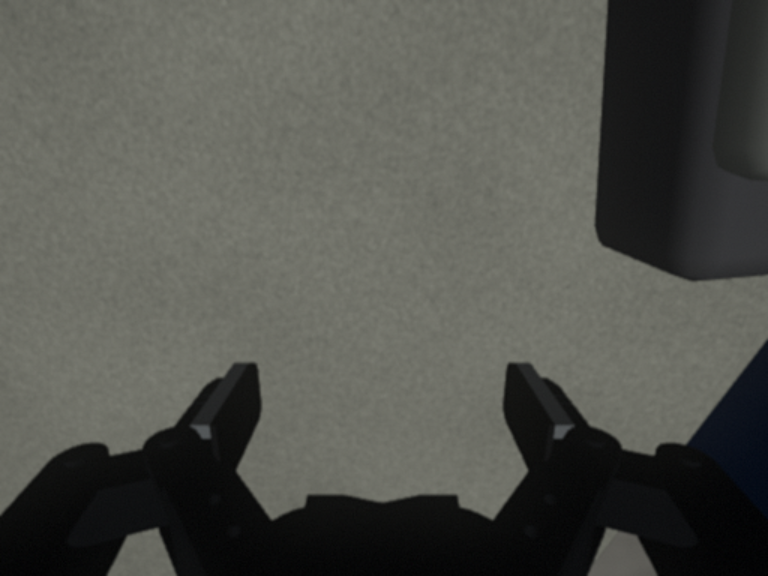

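The wrist view shows only bare bench, because the move was refused. Each row probably needs all three keys.

Call:
{"api": "arm_command", "payload": {
  "rows": [
    {"xyz": [-0.0088, -0.0395, 0], "delta_rot": [0, 0, 0], "gripper": 0.085},
    {"xyz": [-0.0088, -0.0395, 0], "delta_rot": [0, 0, 0], "gripper": 0.085},
    {"xyz": [-0.0088, -0.0395, 0], "delta_rot": [0, 0, 0], "gripper": 0.085},
    {"xyz": [-0.0088, -0.0395, 0], "delta_rot": [0, 0, 0], "gripper": 0.085},
    {"xyz": [-0.0088, -0.0395, 0], "delta_rot": [0, 0, 0], "gripper": 0.085},
    {"xyz": [-0.0088, -0.0395, 0], "delta_rot": [0, 0, 0], "gripper": 0.085},
    {"xyz": [-0.0088, -0.0395, 0], "delta_rot": [0, 0, 0], "gripper": 0.085},
    {"xyz": [-0.0088, -0.0395, 0], "delta_rot": [0, 0, 0], "gripper": 0.085},
    {"xyz": [-0.0088, -0.0395, 0], "delta_rot": [0, 0, 0], "gripper": 0.085},
    {"xyz": [-0.0084, -0.0396, 0], "delta_rot": [0, 0, 0], "gripper": 0.085},
    {"xyz": [0, 0, 0], "delta_rot": [0, 0, 0], "gripper": 0.085},
    {"xyz": [0, 0, 0], "delta_rot": [0, 0, 0], "gripper": 0.085}
  ],
  "force": 50
}}

```text
time: 1.35
tool_pos: [0.5957, -0.3822, 0.2305]
tcp_rot: [2.626, -1.724, -0.002]
wrist_force: [-0.6, -0.2, -0.2]
width: 0.993
```

Run:
```python
from h import *
from workcell import bot,read_camera
import pickle
c=read_camera("wrist");pickle.dump(c,open("w1.pkl","wb"))
cv2.imwrite("pics/w2.png",cv2.resize(c["pixels"][:,:,::-1],(768,576)))
s=bot.read_state();print(s["time"],s["tool_pos"],s["width"])
W=cloud(c);p=c["pixels"].astype(int);z=W[...,2]
m=((z>.13)&(z<.145)).astype(np.uint8)
k,l,st,ce=cv2.connectedComponentsWithStats(m)
for i in range(1,k):
    if st[i,4]>100:
        q=W[l==i];print(ce[i],st[i],cv2.minEnclosingCircle((q[:,:2]*1000).astype(np.float32)),np.median(q,0))
tgt(s,[.595,-.3825,.103])
```

```text
1.4 [ 0.59488821 -0.38298918  0.23064692] 0.9916123086257823
[254.22410767 191.95026331] [ 230  168   49   48 1709] ((595.29150390625, -382.02410888671875), 22.106000900268555) [ 0.59677369 -0.38138507  0.13612726]
[499.83139535 310.36918605] [488 296  24  33 344] ((578.7195434570312, -669.49169921875), 16.9647274017334) [ 0.58106067 -0.66189839  0.13657838]
yaw now -66.64725747856836 tool z [-1.4e-03  2.0e-04 -1.0e+00]
shift in tool frame [-0.0003 -0.0004  0.1276]
```

View pics/w2.png

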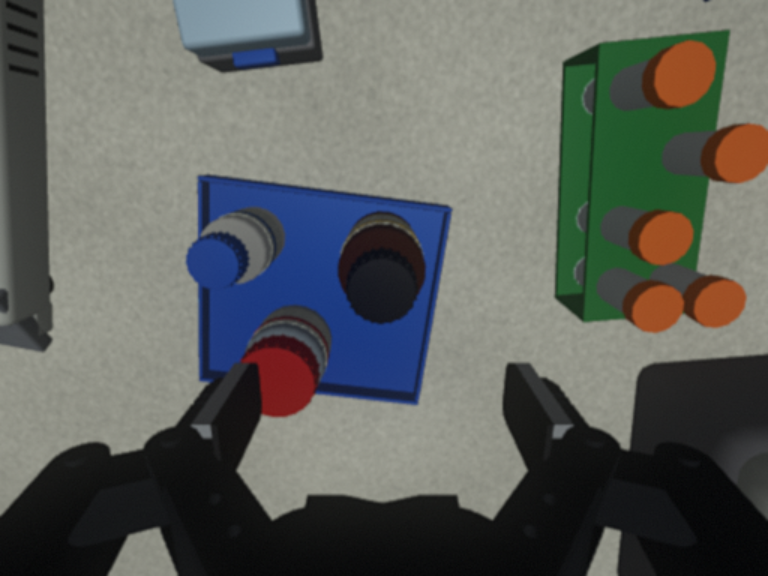

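The wrist view puts the black cap at about (382,285), centred between the fingers and within 1 mm of the target. Descending, then closing.

Call:
{"api": "arm_command", "payload": {
  "rows": [
    {"xyz": [0, 0, 0.025], "delta_rot": [0, 0, 0], "gripper": 0.085},
    {"xyz": [0, 0, 0.03], "delta_rot": [0, 0, 0], "gripper": 0.085},
    {"xyz": [0, 0, 0.03], "delta_rot": [0, 0, 0], "gripper": 0.085},
    {"xyz": [0, 0, 0.025], "delta_rot": [0, 0, 0], "gripper": 0.085},
    {"xyz": [0, 0, 0.017], "delta_rot": [0, 0, 0], "gripper": 0.085},
    {"xyz": [0, 0, 0], "delta_rot": [0, 0, 0], "gripper": 0.085},
    {"xyz": [0, 0, 0], "delta_rot": [0, 0, 0], "gripper": 0.06},
    {"xyz": [0, 0, 0], "delta_rot": [0, 0, 0], "gripper": 0.05},
    {"xyz": [0, 0, 0], "delta_rot": [0, 0, 0], "gripper": 0.03},
    {"xyz": [0, 0, 0], "delta_rot": [0, 0, 0], "gripper": 0.03},
    {"xyz": [0, 0, 0], "delta_rot": [0, 0, 0], "gripper": 0.03},
    {"xyz": [0, 0, 0], "delta_rot": [0, 0, 0], "gripper": 0.03}
  ],
  "force": 50
}}

```text
time: 2.6
tool_pos: [0.5964, -0.3837, 0.1067]
tcp_rot: [2.625, -1.727, 0.005]
wrist_force: [-2.3, 1.8, 6.9]
width: 0.475
```

Run:
```python
from h import *
from workcell import bot,read_camera
c=read_camera("scene")
cv2.imwrite("pics/s3.png",cv2.resize(c["pixels"][180:372,10:266,::-1],(768,576)))
s=bot.read_state();print(s)
```

```text
{'time': 2.65, 'q': array([-6.06779950e-01,  4.17235189e-01,  1.63903042e+00,  5.58857488e-05,
        1.08203921e+00,  5.56930620e-01]), 'joint_vel': array([ 0.00138888,  0.0005318 , -0.00011744,  0.00263983, -0.00169853,
        0.00169018]), 'joint_torque': array([-3.28493100e-01, -5.27275729e+01, -3.17893195e+01, -8.09902442e-02,
       -4.64894632e-01, -1.04016424e-02]), 'tool_pos': array([ 0.59643743, -0.38367734,  0.1067384 ]), 'tcp_rot': array([ 2.62457287, -1.72655447,  0.00516478]), 'wrist_force': array([-0.97910242,  0.81038326,  6.32956887]), 'torque': array([ 0.11102373,  0.14652281, -0.02594817]), 'width': 0.4797765629840388}
```

View pics/s3.png

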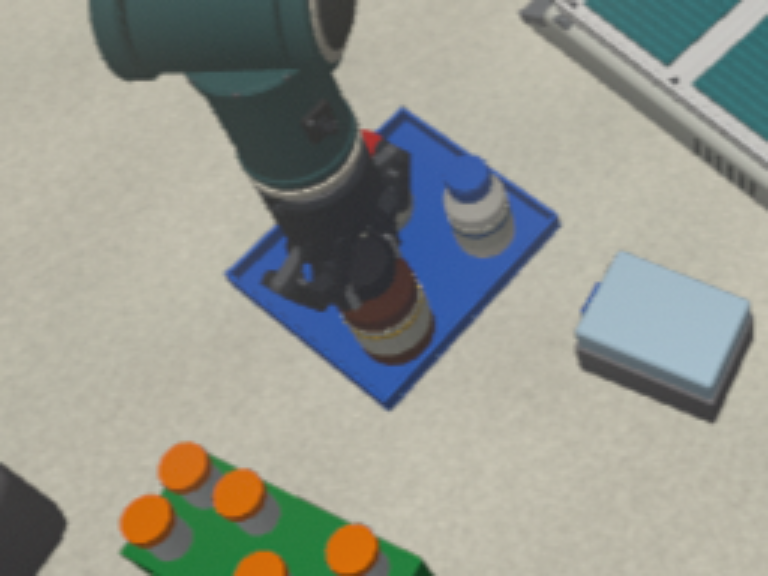

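Gripped on the cap at about 41 mm. The 6 N upward force suggests the fingertips are resting lightly on the shoulder. Lifting.

Call:
{"api": "arm_command", "payload": {
  "rows": [
    {"xyz": [0, 0, -0.005], "delta_rot": [0, 0, 0], "gripper": 0.03},
    {"xyz": [0, 0, -0.015], "delta_rot": [0, 0, 0], "gripper": 0.03},
    {"xyz": [0, 0, -0.03], "delta_rot": [0, 0, 0], "gripper": 0.03},
    {"xyz": [0, 0, -0.035], "delta_rot": [0, 0, 0], "gripper": 0.03},
    {"xyz": [0, 0, -0.035], "delta_rot": [0, 0, 0], "gripper": 0.03},
    {"xyz": [0, 0, -0.03], "delta_rot": [0, 0, 0], "gripper": 0.03},
    {"xyz": [0, 0, -0.015], "delta_rot": [0, 0, 0], "gripper": 0.03},
    {"xyz": [0, 0, -0.005], "delta_rot": [0, 0, 0], "gripper": 0.03},
    {"xyz": [0, 0, 0], "delta_rot": [0, 0, 0], "gripper": 0.03}
  ],
  "force": 60
}}

```text
time: 3.55
tool_pos: [0.5952, -0.383, 0.2741]
tcp_rot: [-2.624, 1.727, 0.0]
wrist_force: [-0.5, -0.1, -4.0]
width: 0.474
```

Run:
```python
from h import *
from workcell import bot,read_camera
s=bot.read_state();print(s["time"],s["tool_pos"],s["width"],s["wrist_force"])
tgt(s,[.511,-.045,.268])
c=read_camera("scene")
cv2.imwrite("pics/s4.png",cv2.resize(c["pixels"][130:322,10:266,::-1],(768,576)))
```

```text
3.55 [ 0.59515277 -0.38302923  0.2741014 ] 0.47375644129151445 [-0.48802394 -0.09282607 -3.95638006]
yaw now -66.69361743661136 tool z [-1.e-04  1.e-04 -1.e+00]
shift in tool frame [-0.3437 -0.0565  0.0062]
```

View pics/s4.png

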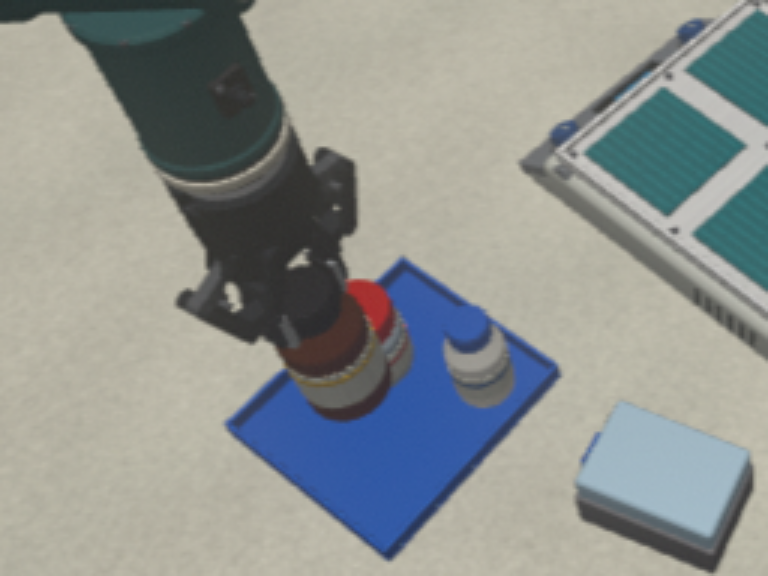

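The bottle hangs upright and clear of the tray. Carrying it across to above the near-right mat with smooth acceleration.

Call:
{"api": "arm_command", "payload": {
  "rows": [
    {"xyz": [-0.01, -0.0017, 0], "delta_rot": [0, 0, 0], "gripper": 0.03},
    {"xyz": [-0.024, -0.004, 0], "delta_rot": [0, 0, 0], "gripper": 0.03},
    {"xyz": [-0.034, -0.0056, 0], "delta_rot": [0, 0, 0], "gripper": 0.03},
    {"xyz": [-0.0415, -0.0068, 0], "delta_rot": [0, 0, 0], "gripper": 0.03},
    {"xyz": [-0.0415, -0.0068, 0], "delta_rot": [0, 0, 0], "gripper": 0.03},
    {"xyz": [-0.0415, -0.0068, 0], "delta_rot": [0, 0, 0], "gripper": 0.03},
    {"xyz": [-0.0415, -0.0068, 0], "delta_rot": [0, 0, 0], "gripper": 0.03},
    {"xyz": [-0.0415, -0.0068, 0], "delta_rot": [0, 0, 0], "gripper": 0.03},
    {"xyz": [-0.034, -0.0056, 0], "delta_rot": [0, 0, 0], "gripper": 0.03},
    {"xyz": [-0.024, -0.004, 0], "delta_rot": [0, 0, 0], "gripper": 0.03},
    {"xyz": [-0.0102, -0.0016, 0], "delta_rot": [0, 0, 0], "gripper": 0.03},
    {"xyz": [0, 0, 0], "delta_rot": [0, 0, 0], "gripper": 0.03}
  ]
}}

```text
time: 4.8
tool_pos: [0.51, -0.0437, 0.273]
tcp_rot: [2.626, -1.723, -0.003]
wrist_force: [0.1, -0.3, -3.2]
width: 0.468
```

Run:
```python
from h import *
from workcell import bot,read_camera
for n in ["scene","wrist","top"]:
    c=read_camera(n)
    cv2.imwrite(f"pics/{n}5.png",cv2.resize(c["pixels"][:,:,::-1],(768,576)))
    W=cloud(c);hsv=cv2.cvtColor(c["pixels"],cv2.COLOR_RGB2HSV)
    m=((hsv[...,0]>80)&(hsv[...,0]<100)&(hsv[...,1]>120)&(abs(W[...,2]-.105)<.008)).astype(np.uint8)
    k,l,st,ce=cv2.connectedComponentsWithStats(m)
    print(n)
    for i in range(1,k):
        if st[i,4]>300:
            q=W[l==i]; r=cv2.minAreaRect((q[:,:2]*1000).astype(np.float32)); print("mat",ce[i],np.round(r[0],1),np.round(r[1],1))
    # held bottle slices near expected
    for lo,hi in [(.175,.19),(.19,.21),(.21,.25)]:
        q=W[(W[...,2]>lo)&(W[...,2]<hi)&(np.hypot(W[...,0]-.511,W[...,1]+.045)<.05)]
        if len(q)>30:
            f=lambda p:np.hypot(q[:,0]-p[0],q[:,1]-p[1])-.031
            from scipy.optimize import least_squares
            r=least_squares(f,[.511,-.045],loss="soft_l1",f_scale=.001); print(lo,hi,len(q),r.x.round(4),np.median(abs(r.fun)).round(4))
s=bot.read_state();print(s["time"],s["tool_pos"],s["width"],s["wrist_force"])
tgt(s,[.511,-.045,.2077])
```

```text
scene
mat [263.99553073 152.03240223] [486.2  85.2] [100.5 101.5]
mat [300.5443686  181.21501706] [614.2 109.9] [ 99.  102.9]
mat [233.90297542 181.83829237] [511.4 -44.3] [97.7 99.9]
mat [268.67434211 206.68832237] [639.8 -18.9] [100.5  99.5]
0.175 0.19 89 [ 0.5074 -0.0417] 0.0006
0.19 0.21 123 [ 0.5081 -0.042 ] 0.0005
0.21 0.25 268 [ 0.5085 -0.0429] 0.0007
wrist
mat [168.00961039  45.62207792] [601.2 107.7] [ 76.5 102.5]
mat [282.97848223  49.70605187] [639.1 -19. ] [102. 102.]
mat [137.76698443 146.12284301] [484.3  84.8] [101.2 102.6]
mat [253.95344741 152.80196276] [509.8 -44.2] [100.7 101.1]
0.175 0.19 186 [ 0.5088 -0.0434] 0.0001
0.19 0.21 264 [ 0.5096 -0.0435] 0.0001
0.21 0.25 1103 [ 0.5097 -0.044 ] 0.0003
top
mat [265.78546099 150.15425532] [665.6 -16.8] [ 49.6 102.1]
mat [212.63525499 174.06097561] [614.3 107.2] [101.4 102.5]
mat [213.02498048 229.16393443] [482.5  93.1] [101.4  80. ]
4.95 [ 0.51113953 -0.04590878  0.27375463] 0.4775831892486993 [ 0.14892733 -0.57705819 -3.83644012]
yaw now -66.71671711509615 tool z [-7.e-04 -6.e-04 -1.e+00]
shift in tool frame [-0.0009 -0.0003  0.0661]
```

View pics/scene5.png

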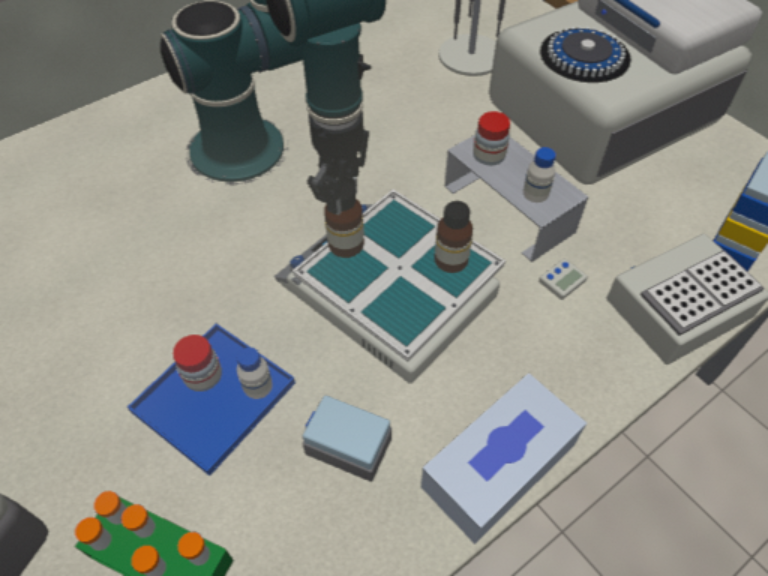

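View pics/wrist5.png

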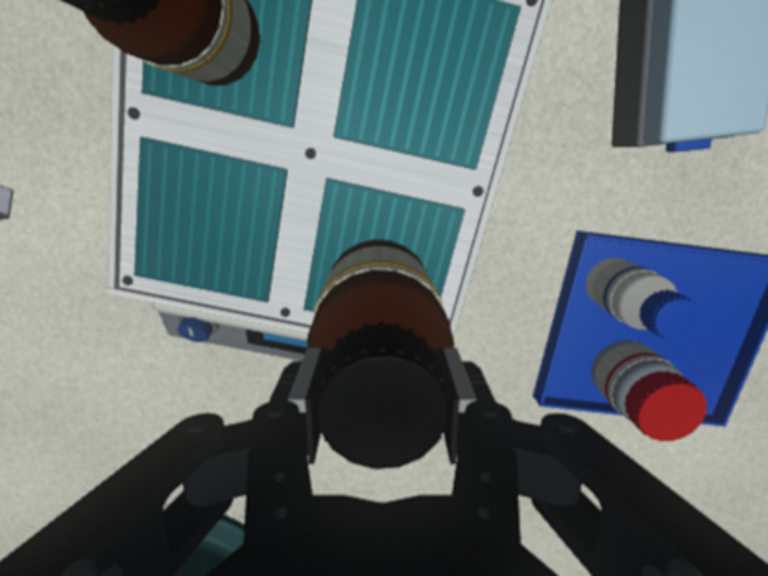

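The bottle is over the near-right mat and upright. The wrist and scene views agree it is within about 2 mm of the mat's middle. Lowering with a small correction, slowing at the end.

Call:
{"api": "arm_command", "payload": {
  "rows": [
    {"xyz": [0.0008, -0.0003, 0.008], "delta_rot": [0, 0, 0], "gripper": 0.03},
    {"xyz": [0.0008, -0.0003, 0.015], "delta_rot": [0, 0, 0], "gripper": 0.03},
    {"xyz": [0, 0, 0.015], "delta_rot": [0, 0, 0], "gripper": 0.03},
    {"xyz": [0, 0, 0.01], "delta_rot": [0, 0, 0], "gripper": 0.03},
    {"xyz": [0, 0, 0.006], "delta_rot": [0, 0, 0], "gripper": 0.03},
    {"xyz": [0, 0, 0.004], "delta_rot": [0, 0, 0], "gripper": 0.03},
    {"xyz": [0, 0, 0.002], "delta_rot": [0, 0, 0], "gripper": 0.03},
    {"xyz": [0, 0, 0.001], "delta_rot": [0, 0, 0], "gripper": 0.03},
    {"xyz": [0, 0, 0], "delta_rot": [0, 0, 0], "gripper": 0.03}
  ]
}}

```text
time: 5.85
tool_pos: [0.5127, -0.0463, 0.2137]
tcp_rot: [-2.624, 1.727, -0.001]
wrist_force: [0.0, 0.7, -3.1]
width: 0.474
```

```bash
cat > chk.py <<'E'
from h import *
from workcell import bot,read_camera
from scipy.optimize import least_squares
import sys
s=bot.read_state();print(s["time"],s["tool_pos"],s["width"],s["wrist_force"])
tag=sys.argv[1]
for n in sys.argv[2:]:
    c=read_camera(n)
    cv2.imwrite(f"pics/{n}{tag}.png",cv2.resize(c["pixels"][:,:,::-1],(768,576)))
    W=cloud(c)
    for lo,hi in [(.108,.116),(.116,.135),(.135,.16),(.16,.185),(.205,.234)]:
        q=W[(W[...,2]>lo)&(W[...,2]<hi)&(np.hypot(W[...,0]-.511,W[...,1]+.045)<.04)]
        if len(q)>20:
            rr=.031 if hi<.2 else .0215
            f=lambda p:np.hypot(q[:,0]-p[0],q[:,1]-p[1])-rr
            r=least_squares(f,[.511,-.045],loss="soft_l1",f_scale=.001); print(n,lo,hi,len(q),q[:,2].min().round(4),r.x.round(4),np.median(abs(r.fun)).round(4))
E
python3 chk.py 6 scene
```

```text
5.85 [ 0.51268823 -0.04634302  0.21374596] 0.4740954514008194 [ 0.04923868  0.72253305 -3.10312252]
scene 0.108 0.116 25 0.108 [ 0.5093 -0.0453] 0.0017
scene 0.116 0.135 96 0.116 [ 0.5103 -0.0448] 0.0007
scene 0.135 0.16 140 0.1353 [ 0.5113 -0.0452] 0.0008
scene 0.16 0.185 155 0.1601 [ 0.5113 -0.0456] 0.0007
scene 0.205 0.234 175 0.205 [ 0.5132 -0.0487] 0.0028
```

View pics/scene6.png

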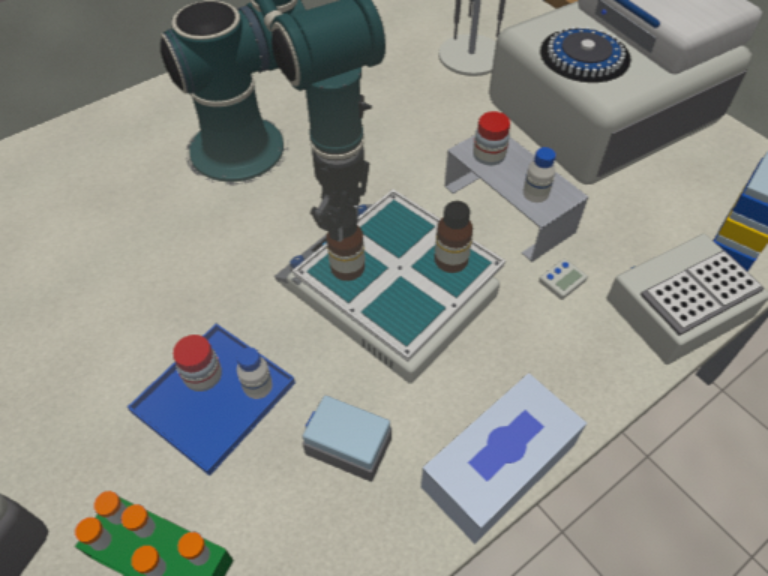

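The bottle is centred on the mat (fit 0.511, -0.045) and about 6 mm above it. Easing down 1 mm per row.

Call:
{"api": "arm_command", "payload": {
  "rows": [
    {"xyz": [0, 0, 0.001], "delta_rot": [0, 0, 0], "gripper": 0.03},
    {"xyz": [0, 0, 0.001], "delta_rot": [0, 0, 0], "gripper": 0.03},
    {"xyz": [0, 0, 0.001], "delta_rot": [0, 0, 0], "gripper": 0.03},
    {"xyz": [0, 0, 0.001], "delta_rot": [0, 0, 0], "gripper": 0.03},
    {"xyz": [0, 0, 0.001], "delta_rot": [0, 0, 0], "gripper": 0.03},
    {"xyz": [0, 0, 0], "delta_rot": [0, 0, 0], "gripper": 0.03}
  ]
}}

```text
time: 6.5
tool_pos: [0.5122, -0.0463, 0.208]
tcp_rot: [2.624, -1.727, -0.001]
wrist_force: [-0.4, 0.2, -3.3]
width: 0.476
```

Call:
{"api": "arm_command", "payload": {
  "rows": [
    {"xyz": [0, 0, 0.0005], "delta_rot": [0, 0, 0], "gripper": 0.03},
    {"xyz": [0, 0, 0.0005], "delta_rot": [0, 0, 0], "gripper": 0.03},
    {"xyz": [0, 0, 0], "delta_rot": [0, 0, 0], "gripper": 0.03}
  ]
}}

```text
time: 6.8
tool_pos: [0.5126, -0.0463, 0.2079]
tcp_rot: [-2.624, 1.727, -0.001]
wrist_force: [-0.4, 1.0, 0.6]
width: 0.473
```

Contact: the force rose from -3.3 to +0.6 N. One more 0.5 mm to seat it, then opening slowly.

Call:
{"api": "arm_command", "payload": {
  "rows": [
    {"xyz": [0, 0, 0.0005], "delta_rot": [0, 0, 0], "gripper": 0.03},
    {"xyz": [0, 0, 0], "delta_rot": [0, 0, 0], "gripper": 0.043},
    {"xyz": [0, 0, 0], "delta_rot": [0, 0, 0], "gripper": 0.046},
    {"xyz": [0, 0, 0], "delta_rot": [0, 0, 0], "gripper": 0.05},
    {"xyz": [0, 0, 0], "delta_rot": [0, 0, 0], "gripper": 0.06},
    {"xyz": [0, 0, 0], "delta_rot": [0, 0, 0], "gripper": 0.075},
    {"xyz": [0, 0, 0], "delta_rot": [0, 0, 0], "gripper": 0.075},
    {"xyz": [0, 0, 0], "delta_rot": [0, 0, 0], "gripper": 0.075}
  ],
  "force": 20
}}

```text
time: 7.6
tool_pos: [0.5124, -0.0464, 0.2068]
tcp_rot: [2.624, -1.727, 0.0]
wrist_force: [-0.0, -1.1, 0.3]
width: 0.877
```

```bash
python3 chk.py 7 scene wrist
```

```text
7.6 [ 0.51236268 -0.04639864  0.20676198] 0.8765170021444206 [-0.00407125 -1.07571677  0.26558982]
scene 0.108 0.116 47 0.1081 [ 0.5104 -0.044 ] 0.0009
scene 0.116 0.135 93 0.1161 [ 0.5106 -0.0439] 0.0007
scene 0.135 0.16 144 0.135 [ 0.5111 -0.0444] 0.0007
scene 0.16 0.185 158 0.1605 [ 0.5109 -0.0443] 0.0007
scene 0.205 0.234 170 0.2051 [ 0.5103 -0.0421] 0.0016
wrist 0.108 0.116 90 0.1083 [ 0.5113 -0.0444] 0.0001
wrist 0.116 0.135 213 0.116 [ 0.5115 -0.0443] 0.0003
wrist 0.135 0.16 476 0.135 [ 0.5119 -0.0441] 0.0001
wrist 0.16 0.185 811 0.1601 [ 0.5116 -0.0442] 0.0004
wrist 0.205 0.234 2846 0.205 [ 0.5109 -0.044 ] 0.0008
```

View pics/wrist7.png

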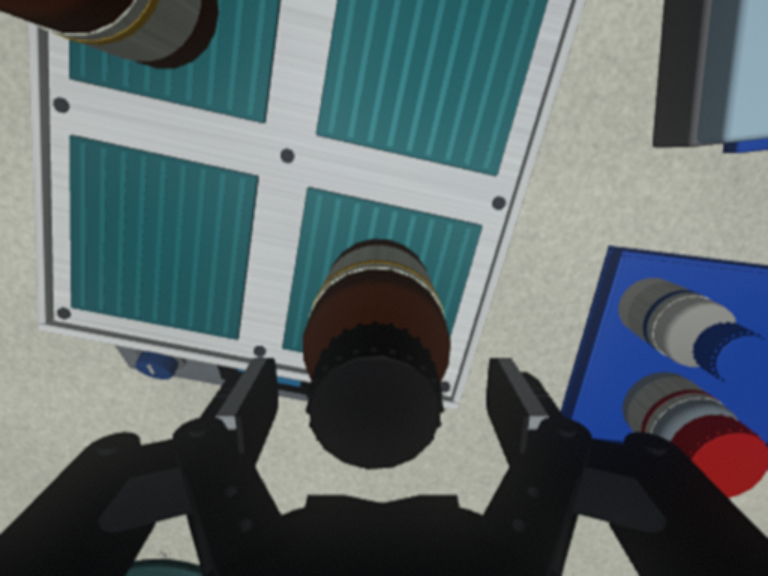

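The fingers are clear of the cap on both sides, and the bottle stands upright at (0.511, -0.044). Retreating straight up, then back to clear the top view.

Call:
{"api": "arm_command", "payload": {
  "rows": [
    {"xyz": [0, 0, -0.01], "delta_rot": [0, 0, 0], "gripper": 0.075},
    {"xyz": [0, 0, -0.025], "delta_rot": [0, 0, 0], "gripper": 0.075},
    {"xyz": [0, 0, -0.035], "delta_rot": [0, 0, 0], "gripper": 0.075},
    {"xyz": [0, 0, -0.035], "delta_rot": [0, 0, 0], "gripper": 0.075},
    {"xyz": [0.03, 0.02, -0.02], "delta_rot": [0, 0, 0], "gripper": 0.075},
    {"xyz": [0.04, 0.015, 0], "delta_rot": [0, 0, 0], "gripper": 0.075},
    {"xyz": [0.04, 0.015, 0], "delta_rot": [0, 0, 0], "gripper": 0.075},
    {"xyz": [0.04, 0.015, 0], "delta_rot": [0, 0, 0], "gripper": 0.075},
    {"xyz": [0.04, 0.01, 0], "delta_rot": [0, 0, 0], "gripper": 0.075},
    {"xyz": [0.03, 0, 0], "delta_rot": [0, 0, 0], "gripper": 0.075},
    {"xyz": [0.015, 0, 0], "delta_rot": [0, 0, 0], "gripper": 0.075},
    {"xyz": [0, 0, 0], "delta_rot": [0, 0, 0], "gripper": 0.075}
  ]
}}

```text
time: 8.9
tool_pos: [0.5368, -0.2932, 0.3317]
tcp_rot: [2.623, -1.729, -0.0]
wrist_force: [0.3, -0.4, -0.1]
width: 0.88
```

```bash
python3 chk.py 8 scene top
python3 - <<'E'
from h import *
from workcell import read_camera
for n in ["top","scene"]:
    c=read_camera(n);W=cloud(c);hsv=cv2.cvtColor(c["pixels"],cv2.COLOR_RGB2HSV)
    m=((hsv[...,0]>80)&(hsv[...,0]<100)&(hsv[...,1]>120)&(abs(W[...,2]-.105)<.008)).astype(np.uint8)
    k,l,st,ce=cv2.connectedComponentsWithStats(m)
    for i in range(1,k):
        if st[i,4]>300:
            q=W[l==i]; r=cv2.minAreaRect((q[:,:2]*1000).astype(np.float32)); print(n,np.round(r[0],1),np.round(r[1],1))
E
```

```text
8.9 [ 0.53677614 -0.29324112  0.3317344 ] 0.8802075200178555 [ 0.26456479 -0.40099761 -0.0972032 ]
scene 0.108 0.116 44 0.108 [ 0.5103 -0.044 ] 0.0008
scene 0.116 0.135 103 0.1161 [ 0.5107 -0.044 ] 0.0006
scene 0.135 0.16 139 0.135 [ 0.5109 -0.0443] 0.0007
scene 0.16 0.185 163 0.16 [ 0.5111 -0.0443] 0.0007
scene 0.205 0.234 158 0.2052 [ 0.5105 -0.044 ] 0.0008
top 0.108 0.116 21 0.1081 [ 0.5103 -0.0444] 0.0019
top 0.205 0.234 56 0.205 [ 0.511  -0.0472] 0.0008
top [639.8 -21.7] [101.6 101.7]
top [614.  107.7] [101.4 101.7]
top [510.  -47.1] [101.1 101.4]
top [484.8  82.6] [101.1 101.7]
scene [486.1  85.4] [ 97.4 100.4]
scene [614.1 110.4] [ 99.2 101.3]
scene [522.6 -40.9] [75.4 97. ]
scene [639.8 -19. ] [100.9 101.7]
```

View pics/top8.png

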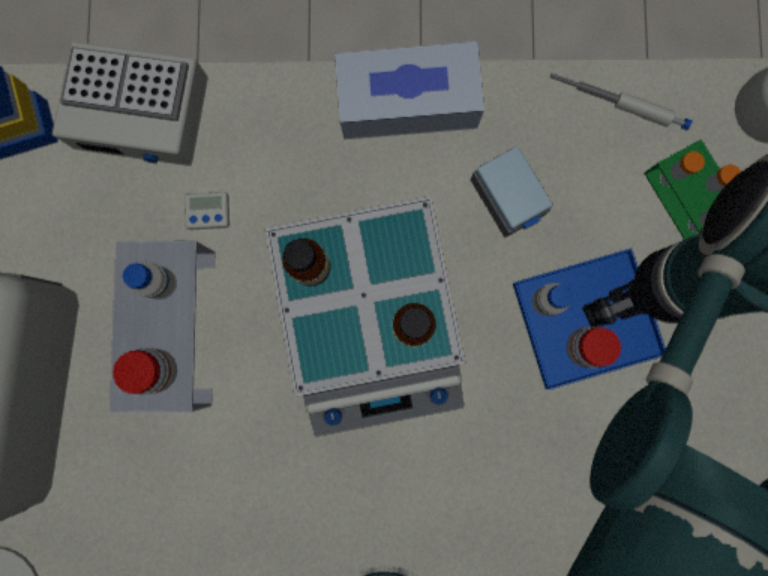

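View pics/scene8.png

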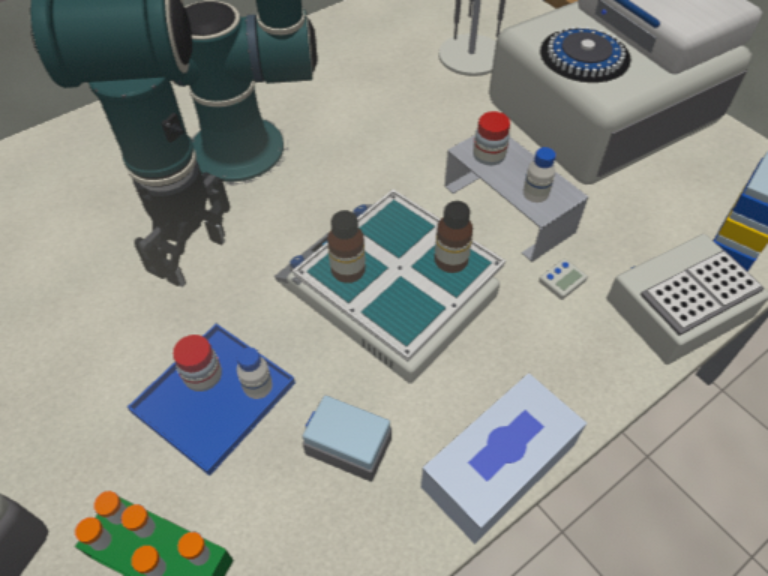

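Both views show the amber bottle upright on the near-right mat (top view about 414,325). It is within about 1 mm of the mat's middle in the same camera, (511,-47) against (510,-47) mm. Nothing else has moved and the arm is clear.

```bash
python3 -c "
from workcell import bot
print(bot.finish_job())"
```

```text
the job is handed in; nothing more can be done
None
```

I moved the amber spare (amber_2) from the tray to the middle of the near-right mat. That mat is diagonally opposite the amber bottle already on the far-left one. I gripped it by the cap, lowered it until the wrist force showed contact (about 0.6 N), released it and moved the arm clear. The job was handed in at about 9 s.

**Last checks:**
- **Position:** in the top view the bottle is within about 1 mm of the mat's middle.
- **Upright:** the fits at different heights line up to about 1 mm.
- **Everything else:** nothing else looks moved in the last pictures, though the arm hid part of the green rack in the top view.

**Problems:**
- The first arm command was refused because its rows left out some keys. The arm did not move.
- The top and scene cameras disagree by about 3 mm in y, so I compared the bottle and mat within the same camera.
- In the last scene view the bottle hid part of the mat, so its mat fit there was off. I relied on the top view for the final position.

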